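# Open a bayonet filter housing and take out the spent cartridge

## Robot

A 7-joint arm with a two-finger parallel gripper is mounted at the origin on a cart in front of the work surface, level with it; the furniture and walls round the work are solid. World frame = base frame: x ahead of the robot, y to its left, z up, the work surface at z = 0. Lengths are in m, angles in rad, forces in N, time in s.
With the tool pointing down it reaches from about 0.4 to 0.85 m from the base axis. Payload 4.4 kg.
Tool frame: the origin (TCP) lies between the finger pads; the fingertips stand 17 mm ahead of it and the grasp point (between the pads) lies 2 mm behind it; z points along the fingers, y is the line along which they close (so a half turn about z gives the same grasp; the last joint's range is limited). The gripper opens to 94 mm and grips with 3 to 60 N. Pads are 16 mm wide; open, the fingers measure 119 mm over their backs; the gripper's body (75 mm by 177 mm) begins 78 mm behind the grasp point.
Start: joints at [-1.183, 0.628, 0.038, 1.517, -0.027, 0.996, -0.02], TCP at [0.285, 0.584, 0.222] pointing down, gripper open.
Joint ranges: [-3.06, 3.06], [-0.37, 2.12], [-1.25, 1.32], [0.18, 2.47], [-1.1, 4.24], [0.23, 1.98], [-2.94, 2.94]. Speed limits (rad/s): [2.57, 2.57, 3.14, 3.14, 3.14, 3.14, 3.14].

## Interface

Orientations are given as a rotation vector (axis times angle).
In Python, from plant import state, capture, sign_off gives the robot as it stands.
- The arm moves only by the shell command python3 -m creep 'ROWS' [FORCE]. ROWS is JSON, a list of rows, each an object with "delta_rot": the turn, a rotation vector about the tool's x, y, z in rad, a list of three; "delta_pos": the shift along the tool's x, y, z in mm, a list of three; "grip": the closure, from 0 (fully open) to 1 (shut). In form: [{"delta_rot": [rx, ry, rz], "delta_pos": [tx, ty, tz], "grip": grip}, ...]. A call has 1 to 20 rows; each row shifts and turns the commanded pose from where the row before left it, along the tool's axes as they then stand; what a row does not reach is not made up. A row lasts 1/8 s, in which the tool goes at most 62.5 mm and 10.7 degrees, less where a joint would pass 70% of its speed; a pose out of reach is approached as far as the arm can. A call is refused whole if a number of a shift passes 62.5 or a number of a turn 0.188, either way. A call with a gripper value outside its range is refused whole. The fingers move at their own pace and stop on an object; FORCE is the grip in N (left out, the last holds). Time passes only in rows, so rows that do not move let the fingers close. It gives the time, the measured TCP pose, the force, the opening and the grip force at its end, in the units of the state.
- state(): the state, without advancing time (a new reading comes with each control period).
- capture(name): name is "scene" or "top" or "wrist"; returns a dict with "image" (400x640x3 uint8, red, green, blue), "depth" (400x640 float32, m along the optical axis (not along the pixel's ray), 0 where there is no reading), "vertical_fov" (degrees; the focal length in pixels is half the picture's height over the tangent of half this angle, whatever the lens; pixels are square), "cx", "cy" (the principal point, pixels), "k1" (the pictures are not rectified: a ray, as slopes to the right and down, at radius r is drawn at 1 + k1 r^2 times it, then the intrinsics apply), "world_to_cam" (4x4, takes a point from world to camera coordinates); the wrist camera has in their place "hand_eye" (4x4, takes a point from camera to tool coordinates, whose origin is the TCP and whose axes are the flange's). Camera axes: x right, y up, looking along -z (the intrinsics and any distortion apply to the point x, -y, -z); pixel columns grow to the right and rows downward; lengths in m; the calibration is good to about 2 mm. A picture is of the moment at which its call begins: read the wrist's pose just before it.
- sign_off(): hands the job in; it is judged then, once.
The state is a dict: "time": time; "joint_pos": joint angles; "qd": joint speeds; "effort": joint torques, N m; "ee_pos": TCP position; "tool_rot": TCP orientation; "wrist_force": force on the tool from outside, world axes, zero at the start; "wrist_torque": the same for the moment, N m; "width": opening from 0.0 (shut) to 1.0 (fully open); "grip_force": force on a finger pad.
Only numpy, scipy, OpenCV 4.12 (cv2) and the standard library are available. Lean on these libraries where they do the work, as an engineer would, in place of code of your own. Each camera call takes 0.05 s, during which the arm holds its last target. There are 200 camera calls.

## Task

Empty the filter housing on the bench: turn its grey bayonet cover anticlockwise (seen from above) about a quarter turn, up to its stop, lift it straight off and set it down flat, right way up, in the steel tray. Then draw the white filter cartridge out of the housing by its stem and stand it upright in the tray beside the cover. Lower both gently, do not let them drop, and leave the two small vials between housing and tray standing where they are.

Things in the scene. Friction and masses are not known exactly. Their poses are not given: they have to be found in the camera images.
- housing: Aluminium filter housing, fixed: base plate 104x104x10 mm, tube, head of outer radius 55 mm, top 84 mm above the bench. Origin: centre of the base's underside on the tube's axis, z up. A hose nozzle (35 mm high, to 66 mm from the axis) points to its +x. Inside, a well of radius 28 mm with its floor 10 mm above the origin.
- ledge (a point): Point on the housing's axis at the ledge where the cover rests, 70 mm above the bench; axes as the housing's. Above the ledge an overhanging rim (inner radius 40 mm, 77.5 to 84 mm above the bench) holds the cover's lugs down; it has two gaps, on the housing's +x and -x sides, through which the lugs lift out.
- cover: Loose grey plastic bayonet cover, 0.2 kg, 66 mm high. Flange of radius 38 mm, 5 mm thick, two lugs on its +x and -x sides reaching to radius 46 mm; hollow bell of radius 33 mm up to 35 mm. Both ends alike. Origin: centre of the underside, z up. Starts locked on the ledge; the stem of the cartridge stands up inside it, so it must rise 30 mm (better 45, clear of the rim) before going sideways.
- grip_bar (a point): Middle of the cover's grip bar, 50 mm above its underside; the bar runs along x (the lugs' line), 60 mm long, 13 mm thick, 35 to 66 mm above the underside. Locked, x is 72 to 82 degrees clockwise of the housing's x. Turned anticlockwise (little drag) it can lift from 10 degrees before parallel with the housing's x up to a hard stop 3 degrees past it; another stop blocks turning clockwise.
- cartridge: Loose white filter cartridge, 0.11 kg, standing in the housing's well (5 mm play all round), hidden until the cover is off: pleated body 46 mm in diameter, 58 mm tall, with a round stem of 18 mm diameter on it from 58 to 88 mm. Origin: centre of its underside, z up. In the housing the stem's top is 98 mm above the bench; the body is clear of the head when raised 75 mm.
- tray: Shallow rectangular steel tray, fixed to the bench, 206 mm along its local x, 136 mm along its local y (inside 200x130 mm), walls 18 mm high. Origin: centre of its underside, z up; the inner floor is 3 mm above the origin.
- vial_0: Small loose screw vial standing upright between housing and tray, 17 mm diameter, 45 mm tall; origin at the centre of its underside. To be left alone.
- vial_1: A second such vial, 17 mm diameter, 45 mm tall; origin at the centre of its underside. To be left alone.
Not all that is in view belongs to the job. What is shaped like the cover but red or yellow is not meant.

How it is judged:
By the outcome, as a careful person would: the job done as asked, in the order asked, and still so for the second after the job is handed in, with the robot touching nothing.
It also fails if it takes over 64 s, if anything falls off the work surface, if the arm or the gripper's body presses on something with over 40 N, if the wrist force passes 120 N, or if a joint passes its speed limit or range.

## Working session

There is one attempt and no reset: what is moved stays moved. The work goes in short steps, Python scripts to look and compute and a shell command to move; the robot and the scene stay as the last step left them, time stands still between calls to the robot, and variables do not carry over. Pictures are saved under pics/ and viewed, at most 10 in all, crops included, and the job is handed in when it is done.

```bash
mkdir -p pics; ls; cat > h.py <<'E'
import numpy as np, cv2
from plant import state, capture
from scipy.spatial.transform import Rotation as R
def get(n):
    s=state(); c=capture(n)
    if n=='wrist':
        T=np.eye(4);T[:3,:3]=R.from_rotvec(s['tool_rot']).as_matrix();T[:3,3]=s['ee_pos']
        c['c2w']=T@np.array(c['hand_eye'])
    else: c['c2w']=np.linalg.inv(np.array(c['world_to_cam']))
    return c
def K(c):
    f=200/np.tan(np.radians(c['vertical_fov'])/2)
    return np.array([[f,0,c['cx']],[0,f,c['cy']],[0,0,1.]]),np.array([c['k1'],0,0,0.])
def slopes(c,uv):
    k,d=K(c); return cv2.undistortPoints(np.float64(uv).reshape(-1,1,2),k,d).reshape(-1,2)
def plane(c,uv,z):
    s=slopes(c,uv); D=np.c_[s[:,0],-s[:,1],-np.ones(len(s))]@c['c2w'][:3,:3].T
    o=c['c2w'][:3,3]; return o+D*((z-o[2])/D[:,2])[:,None]
def cloud(c):
    v,u=np.mgrid[0:400,0:640]; s=slopes(c,np.stack([u.ravel(),v.ravel()],1))
    d=c['depth'].ravel(); P=np.c_[s[:,0]*d,-s[:,1]*d,-d]
    return (P@c['c2w'][:3,:3].T+c['c2w'][:3,3]).reshape(400,640,3)
def save(c,n): cv2.imwrite('pics/'+n,c['image'][:,:,::-1])
E
python3 - <<'E'
from h import *
import pickle
print(state())
for n in('scene','top'):
    c=get(n);save(c,n+'0.png');pickle.dump(c,open(n+'0.pkl','wb'));print(n,c['c2w'].round(3).tolist(),c['k1'])
E
```

```text
pics
{'time': 0.0, 'joint_pos': array([-1.18279924,  0.62932074,  0.03844602,  1.51833351, -0.02699967,
        0.9963259 , -0.02001122]), 'qd': array([ 0.00034801, -0.00052057,  0.0011154 ,  0.00106659,  0.00027112,
        0.00059966, -0.00096352]), 'effort': array([ 8.03011098e-04, -5.49720168e+01,  1.14350136e+00, -1.86633986e+01,
       -5.22222987e-02,  2.35995592e-02,  1.65838246e-04]), 'ee_pos': array([0.28464759, 0.58365889, 0.22158167]), 'tool_rot': array([-7.06653590e-01, -3.06067821e+00,  2.86959540e-03]), 'wrist_force': array([-0.77394463, -0.31096302,  0.49708064]), 'wrist_torque': array([ 0.02559603, -0.0270823 , -0.00683676]), 'grip_force': 0.0, 'width': 0.9957694754582419}
scene [[0.859, 0.351, -0.374, 0.139], [-0.513, 0.606, -0.608, -0.57], [0.013, 0.714, 0.7, 0.828], [0.0, 0.0, 0.0, 1.0]] -0.0783961660123911
top [[-0.01, 0.995, -0.097, 0.396], [-1.0, -0.011, -0.005, 0.06], [-0.006, 0.097, 0.995, 1.146], [0.0, 0.0, 0.0, 1.0]] -0.11711162006546803
```

View pics/scene0.png

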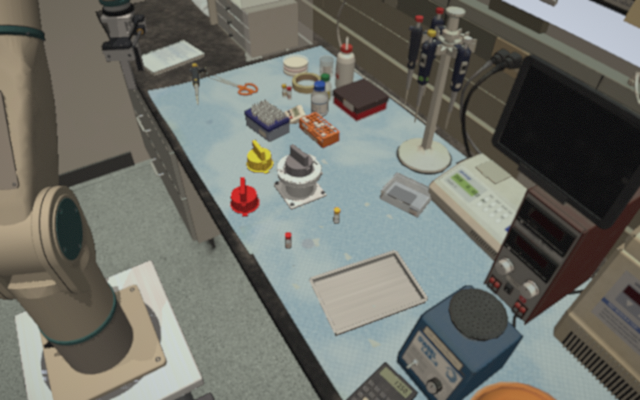

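View pics/top0.png

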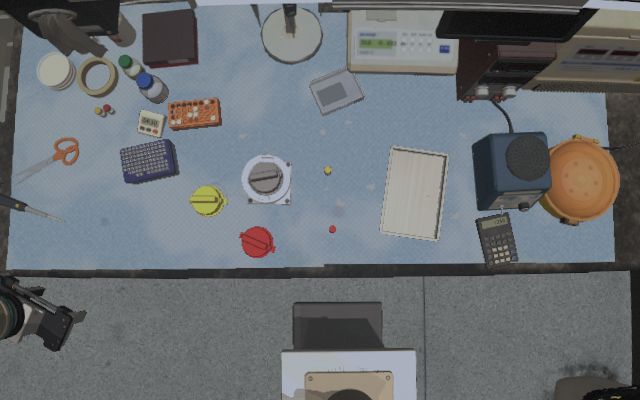

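The scene view shows the housing with its grey cover at (300,175), the tray at (368,292), and the vials at (288,240) and (337,215). In the top view the housing is at (267,180), the tray at (414,193), and the vials at (327,170) and (332,229). The red and yellow covers are decoys.

```bash
python3 - <<'E'
from h import *
import pickle
c=pickle.load(open('top0.pkl','rb'));P=cloud(c)
def blob(name,lo,hi,win):
    u0,u1,v0,v1=win; m=np.zeros((400,640),np.uint8)
    z=P[:,:,2]; m[v0:v1,u0:u1]=((z>lo)&(z<hi))[v0:v1,u0:u1]
    n,l,s,_=cv2.connectedComponentsWithStats(m); 
    k=1+s[1:,4].argmax(); q=P[l==k]; xy=q[:,:2].astype(np.float32)*1000
    r=cv2.minAreaRect(xy); print(name,len(q),'med',q.mean(0).round(4),'rect',np.round(r[0],1),np.round(r[1],1),round(r[2],1), 'circ',cv2.minEnclosingCircle(xy))
W=(225,310,140,225)
print('bench',np.median(P[200:260,340:370,2]))
blob('bar',.122,.15,W); blob('head',.076,.09,W); blob('plate',.006,.02,W)
blob('tray',.012,.03,(365,465,130,260)); 
blob('v0',.03,.06,(315,340,160,182)); blob('v1',.03,.06,(320,345,218,240))
blob('yellow',.04,.09,(180,235,170,220));blob('red',.04,.09,(235,282,222,260))
i=c['image']; 
crop=np.hstack([cv2.resize(i[130:230,215:315],(600,600),interpolation=2)[:,:,::-1]]);cv2.imwrite('pics/tc.png',crop)
E
```

```text
bench 0.0021029679494406484
bar 193 med [0.5478 0.1821 0.1353] rect [548.5 182.5] [14.  59.3] 10.6 circ ((546.85791015625, 182.21592712402344), 29.66204261779785)
head 910 med [0.5468 0.1819 0.0838] rect [549.  183.5] [108.7 109.5] 89.2 circ ((548.7953491210938, 183.20791625976562), 55.36190414428711)
plate 217 med [0.5081 0.1687 0.0113] rect [510.2 180. ] [ 48.8 112.1] 14.5 circ ((523.4468994140625, 183.44705200195312), 57.04928970336914)
tray 917 med [ 0.5187 -0.1669  0.0189] rect [ 519.  -163.1] [145.3 215.4] 80.9 circ ((518.6826782226562, -161.93936157226562), 125.08714294433594)
v0 46 med [0.572  0.0437 0.0456] rect [571.9  43.9] [13.9 15.4] 89.8 circ ((572.5825805664062, 43.82475280761719), 8.340005874633789)
v1 40 med [0.4356 0.0342 0.0458] rect [436.1  34.1] [13.8 13.7] 89.2 circ ((435.4101257324219, 34.124786376953125), 7.859227657318115)
yellow 176 med [0.505  0.3267 0.0641] rect [504.  329.4] [14.5 60.6] 0.3 circ ((505.3263244628906, 329.3802490234375), 30.323278427124023)
red 163 med [0.4065 0.2104 0.0654] rect [407.2 211.2] [58.6 15.9] 68.3 circ ((404.9974365234375, 212.13795471191406), 29.752029418945312)
```

View pics/tc.png

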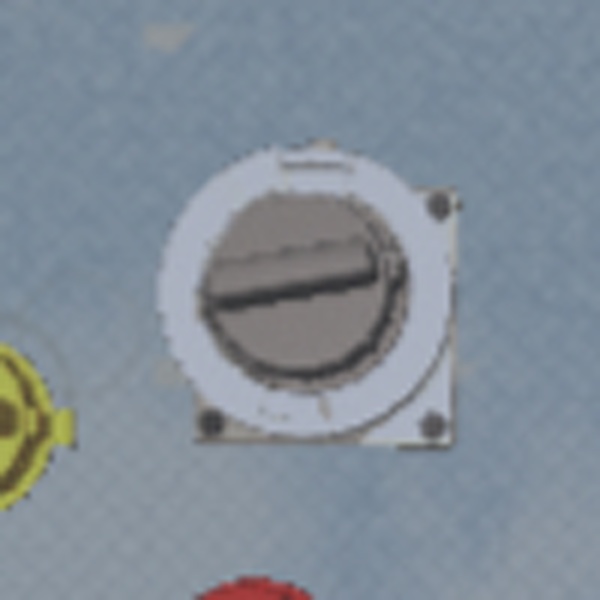

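The crop shows the grey bar from (215,295) to (375,255), about 79° clockwise of world x. The base plate is aligned with the world axes, and the nozzle is at the top (320,143), so housing +x ≈ world +x.

```bash
cat >> h.py <<'E'
def goto(p,yang):
    "tool-frame shift (mm, now) then turn, to TCP p (m) with tool y at yang deg (mod 180), pointing down"
    s=state(); Rc=R.from_rotvec(s['tool_rot'])
    best=None
    for a in (yang,yang+180):
        t=np.radians(a); y=[np.cos(t),np.sin(t),0]; z=[0,0,-1]; x=np.cross(y,z)
        rv=(Rc.inv()*R.from_matrix(np.c_[x,y,z])).as_rotvec()
        if best is None or np.linalg.norm(rv)<np.linalg.norm(best): best=rv
    y=Rc.as_matrix()[:,1]
    print('t',round(s['time'],2),'pos',s['ee_pos'].round(4),'yang',np.degrees(np.arctan2(y[1],y[0])).round(1),'j7',s['joint_pos'][6].round(2),'F',s['wrist_force'].round(1),'w',round(s['width'],3))
    print('shift mm',Rc.inv().apply((np.array(p)-s['ee_pos'])*1000).round(1),'turn',best.round(4),'deg',np.degrees(best).round(1))
E
python3 - <<'E'
from h import *
import pickle
goto([.5486,.183,.22],10.6)
c=pickle.load(open('top0.pkl','rb'))
# tray: saturated-light mask corners at rim z=.018
i=c['image'].astype(int); m=((i[:,:,2]-i[:,:,0]<8)&(i.sum(2)>330)).astype(np.uint8); m[:130]=0;m[260:]=0;m[:,:365]=0;m[:,465:]=0
m=cv2.morphologyEx(m,cv2.MORPH_OPEN,np.ones((5,5),np.uint8))
k=max(cv2.findContours(m,0,2)[0],key=cv2.contourArea)[:,0]
w=plane(c,k,.018)[:,:2].astype(np.float32)*1000; print(cv2.minAreaRect(w)); print(cv2.boxPoints(cv2.minAreaRect(w)))
E
```

```text
t 0.1 pos [0.2847 0.5837 0.2216] yang 64.0 j7 -0.02 F [-0.8 -0.8  0.1] w 1.0
shift mm [-412.9 -244.4    2.1] turn [-1.60e-03  9.00e-04  9.32e-01] deg [-0.1  0.  53.4]
((514.4111938476562, -156.28964233398438), (132.39791870117188, 203.74549865722656), 81.13243865966797)
[[ 403.55145 -205.99355]
 [ 604.86163 -237.40114]
 [ 625.27094 -106.58574]
 [ 423.96075  -75.17815]]
```

```bash
python3 -m creep '[{"delta_rot":[0,0,0],"delta_pos":[-41.3,-24.4,0],"grip":0},{"delta_rot":[0,0,0],"delta_pos":[-41.3,-24.4,0],"grip":0},{"delta_rot":[0,0,0],"delta_pos":[-41.3,-24.4,0],"grip":0},{"delta_rot":[0,0,0],"delta_pos":[-41.3,-24.4,0],"grip":0},{"delta_rot":[0,0,0],"delta_pos":[-41.3,-24.4,0],"grip":0},{"delta_rot":[0,0,0],"delta_pos":[-41.3,-24.4,0],"grip":0},{"delta_rot":[0,0,0],"delta_pos":[-41.3,-24.4,0],"grip":0},{"delta_rot":[0,0,0],"delta_pos":[-41.3,-24.4,0],"grip":0},{"delta_rot":[0,0,0],"delta_pos":[-41.3,-24.4,0],"grip":0},{"delta_rot":[0,0,0],"delta_pos":[-41.3,-24.4,0],"grip":0},{"delta_rot":[0,0,0.155],"delta_pos":[0,0,0],"grip":0},{"delta_rot":[0,0,0.155],"delta_pos":[0,0,0],"grip":0},{"delta_rot":[0,0,0.155],"delta_pos":[0,0,0],"grip":0},{"delta_rot":[0,0,0.155],"delta_pos":[0,0,0],"grip":0},{"delta_rot":[0,0,0.155],"delta_pos":[0,0,0],"grip":0},{"delta_rot":[0,0,0.157],"delta_pos":[0,0,0],"grip":0},{"delta_rot":[0,0,0],"delta_pos":[0,0,0],"grip":0},{"delta_rot":[0,0,0],"delta_pos":[0,0,0],"grip":0}]' 30
python3 - <<'E'
from h import *
import pickle
goto([.5486,.183,.125],10.6)
c=get('wrist');save(c,'w1.png');pickle.dump(c,open('w1.pkl','wb'))
P=cloud(c);z=P[:,:,2]
for lo,hi in((.128,.142),(.08,.088)):
    m=((z>lo)&(z<hi)&(np.hypot(P[:,:,0]-.5486,P[:,:,1]-.183)<.07)); q=P[m]; xy=(q[:,:2]*1000).astype(np.float32)
    print(m.sum(),q.mean(0),cv2.minAreaRect(xy),cv2.minEnclosingCircle(xy))
E
```

```text
time: 2.35
ee_pos: [0.549, 0.1839, 0.2223]
tool_rot: [-2.003, -2.42, 0.001]
wrist_force: [0.4, -0.4, 0.6]
width: 0.999
grip_force: 0.0
t 2.35 pos [0.549  0.1839 0.2223] yang 10.8 j7 0.01 F [ 0.4 -0.4  0.6] w 0.999
shift mm [-0.8 -0.5 97.3] turn [-0.0005  0.      0.0027] deg [-0.   0.   0.2]
1014 [0.54921756 0.18564165 0.13463976] ((549.5291748046875, 184.04856872558594), (13.00741195678711, 59.195762634277344), 9.218891143798828) ((549.3585815429688, 184.06773376464844), 29.696786880493164)
3433 [0.54867511 0.1888883  0.08320665] ((549.2680053710938, 183.51510620117188), (109.79411315917969, 104.80003356933594), 86.8178939819336) ((549.5555419921875, 183.32191467285156), 55.14631271362305)
```

View pics/w1.png

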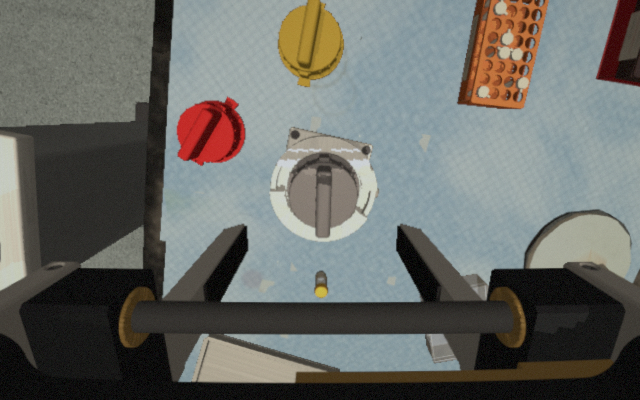

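The wrist view shows the bar centred at (323,195) between the fingers. Its measured centre is (549.5, 184.0) at 9.2°, already under the TCP.

```bash
python3 -m creep '[{"delta_rot":[0,0,0.022],"delta_pos":[0,0,20],"grip":0},{"delta_rot":[0,0,0],"delta_pos":[0,0,20],"grip":0},{"delta_rot":[0,0,0],"delta_pos":[0,0,20],"grip":0.4},{"delta_rot":[0,0,0],"delta_pos":[0,0,15],"grip":0.4},{"delta_rot":[0,0,0],"delta_pos":[0,0,12],"grip":0.4},{"delta_rot":[0,0,0],"delta_pos":[0,0,10],"grip":0.4},{"delta_rot":[0,0,0],"delta_pos":[0,0,0],"grip":0.6},{"delta_rot":[0,0,0],"delta_pos":[0,0,0],"grip":1},{"delta_rot":[0,0,0],"delta_pos":[0,0,0],"grip":1},{"delta_rot":[0,0,0],"delta_pos":[0,0,0],"grip":1},{"delta_rot":[0,0,0],"delta_pos":[0,0,0],"grip":1},{"delta_rot":[0,0,0],"delta_pos":[0,0,0],"grip":1}]' 40
python3 - <<'E'
from h import *
goto([.5492,.1837,.125],90)
E
```

```text
time: 3.9
ee_pos: [0.5495, 0.184, 0.1258]
tool_rot: [2.033, 2.395, 0.001]
wrist_force: [0.9, 0.5, 1.9]
width: 0.134
grip_force: 40.0
t 3.9 pos [0.5495 0.184  0.1258] yang 9.3 j7 0.03 F [0.9 0.5 1.9] w 0.134
shift mm [-0.3 -0.3  0.8] turn [ 8.0000e-04  4.0000e-04 -1.4078e+00] deg [  0.    0.  -80.7]
```

```bash
python3 -m creep '[{"delta_rot":[0,0,-0.08],"delta_pos":[0,0,0],"grip":1},{"delta_rot":[0,0,-0.12],"delta_pos":[0,0,0],"grip":1},{"delta_rot":[0,0,-0.12],"delta_pos":[0,0,0],"grip":1},{"delta_rot":[0,0,-0.12],"delta_pos":[0,0,0],"grip":1},{"delta_rot":[0,0,-0.12],"delta_pos":[0,0,0],"grip":1},{"delta_rot":[0,0,-0.12],"delta_pos":[0,0,0],"grip":1},{"delta_rot":[0,0,-0.12],"delta_pos":[0,0,0],"grip":1},{"delta_rot":[0,0,-0.12],"delta_pos":[0,0,0],"grip":1},{"delta_rot":[0,0,-0.12],"delta_pos":[0,0,0],"grip":1},{"delta_rot":[0,0,-0.12],"delta_pos":[0,0,0],"grip":1},{"delta_rot":[0,0,-0.09],"delta_pos":[0,0,0],"grip":1},{"delta_rot":[0,0,0],"delta_pos":[0,0,0],"grip":1}]'
python3 - <<'E'
from h import *
goto([.5492,.1837,.125],90); print(state()['wrist_torque'])
E
```

```text
time: 5.4
ee_pos: [0.5494, 0.1837, 0.1257]
tool_rot: [0.249, 3.131, 0.0]
wrist_force: [-0.1, -0.5, 2.2]
width: 0.133
grip_force: 40.0
t 5.4 pos [0.5494 0.1837 0.1257] yang 80.9 j7 0.96 F [-0.1 -0.5  2.2] w 0.133
shift mm [ 0.2 -0.1  0.7] turn [ 0.0003  0.0004 -0.1588] deg [ 0.   0.  -9.1]
[-0.05235909  0.00304396  0.07961278]
```

```bash
python3 -m creep '[{"delta_rot":[0,0,-0.06],"delta_pos":[0,0,0],"grip":1},{"delta_rot":[0,0,-0.05],"delta_pos":[0,0,0],"grip":1},{"delta_rot":[0,0,0],"delta_pos":[0,0,0],"grip":1}]'
python3 -c "
from h import *
goto([.5492,.1837,.125],90); print(state()['wrist_torque'])"
python3 -m creep '[{"delta_rot":[0,0,-0.025],"delta_pos":[0,0,0],"grip":1},{"delta_rot":[0,0,0],"delta_pos":[0,0,0],"grip":1}]'
python3 -c "
from h import *
goto([.5492,.1837,.125],90); print(state()['wrist_torque'])"
python3 -m creep '[{"delta_rot":[0,0,-0.025],"delta_pos":[0,0,0],"grip":1},{"delta_rot":[0,0,0],"delta_pos":[0,0,0],"grip":1}]'
python3 -c "
from h import *
goto([.5492,.1837,.125],90); print(state()['wrist_torque'])"
```

```text
time: 5.78
ee_pos: [0.5494, 0.1839, 0.1257]
tool_rot: [0.076, 3.14, 0.0]
wrist_force: [0.4, -0.1, 3.9]
width: 0.134
grip_force: 40.0
t 5.78 pos [0.5494 0.1839 0.1257] yang 87.2 j7 1.04 F [ 0.4 -0.1  3.9] w 0.134
shift mm [ 0.2 -0.2  0.7] turn [ 0.0002  0.0005 -0.0485] deg [ 0.   0.  -2.8]
[-0.01966304  0.10032232  0.04459431]
time: 6.02
ee_pos: [0.5494, 0.1839, 0.1257]
tool_rot: [0.036, 3.141, 0.0]
wrist_force: [-0.1, -0.0, 4.6]
width: 0.133
grip_force: 40.0
t 6.03 pos [0.5494 0.1839 0.1257] yang 88.7 j7 1.06 F [-0.1 -0.   4.6] w 0.133
shift mm [ 0.2 -0.3  0.7] turn [ 0.0002  0.0005 -0.0228] deg [ 0.   0.  -1.3]
[-0.06503863  0.01302375 -0.11073865]
time: 6.28
ee_pos: [0.5494, 0.184, 0.1258]
tool_rot: [-0.004, 3.141, 0.0]
wrist_force: [-0.1, -0.1, 5.6]
width: 0.138
grip_force: 40.0
t 6.28 pos [0.5494 0.184  0.1258] yang 90.1 j7 1.08 F [-0.1 -0.1  5.6] w 0.138
shift mm [ 0.2 -0.3  0.8] turn [0.0003 0.0006 0.0022] deg [0.  0.  0.1]
[-0.0142932   0.06696989 -0.06678439]
```

```bash
python3 -m creep '[{"delta_rot":[0,0,-0.025],"delta_pos":[0,0,0],"grip":1},{"delta_rot":[0,0,0],"delta_pos":[0,0,0],"grip":1}]'
python3 -c "
from h import *
goto([.5492,.1837,.125],90); s=state();print(s['wrist_torque'],s['effort'][6])"

```

```text
time: 6.52
ee_pos: [0.5494, 0.184, 0.1257]
tool_rot: [-0.043, 3.141, 0.0]
wrist_force: [-0.2, -0.2, 5.3]
width: 0.13
grip_force: 40.0
t 6.53 pos [0.5494 0.184  0.1257] yang 91.6 j7 1.1 F [-0.2 -0.2  5.3] w 0.13
shift mm [ 0.2 -0.3  0.7] turn [0.0003 0.0005 0.0272] deg [0.  0.  1.6]
[-0.01638252  0.05579181 -0.06877221] 0.11954795569181442
```

```bash
for i in 1; do python3 -m creep '[{"delta_rot":[0,0,-0.025],"delta_pos":[0,0,0],"grip":1},{"delta_rot":[0,0,0],"delta_pos":[0,0,0],"grip":1}]'; done
python3 -c "
from h import *
goto([.5492,.1837,.125],90); s=state();print(s['wrist_torque'],s['effort'][6])"
python3 -m creep '[{"delta_rot":[0,0,-0.025],"delta_pos":[0,0,0],"grip":1},{"delta_rot":[0,0,0],"delta_pos":[0,0,0],"grip":1}]'
python3 -c "
from h import *
goto([.5492,.1837,.125],90); s=state();print(s['wrist_torque'],s['effort'][6])
c=get('wrist');save(c,'w2.png');P=cloud(c);z=P[:,:,2]
m=((z>.128)&(z<.142)&(np.hypot(P[:,:,0]-.5486,P[:,:,1]-.183)<.045));print(cv2.minAreaRect((P[m][:,:2]*1000).astype(np.float32)))"

```

```text
time: 6.78
ee_pos: [0.5494, 0.184, 0.1257]
tool_rot: [-0.079, 3.14, 0.001]
wrist_force: [0.2, -0.0, 4.3]
width: 0.135
grip_force: 40.2
t 6.78 pos [0.5494 0.184  0.1257] yang 92.9 j7 1.12 F [ 0.2 -0.   4.3] w 0.135
shift mm [ 0.2 -0.3  0.7] turn [0.0006 0.0004 0.0505] deg [0.  0.  2.9]
[ 0.08361317  0.05231653 -0.46773926] 0.5693365819752216
time: 7.02
ee_pos: [0.5494, 0.184, 0.1257]
tool_rot: [-0.117, 3.139, 0.001]
wrist_force: [-0.5, 0.4, 4.7]
width: 0.141
grip_force: 40.9
t 7.03 pos [0.5494 0.184  0.1257] yang 94.3 j7 1.13 F [-0.5  0.4  4.7] w 0.141
shift mm [ 0.2 -0.3  0.7] turn [0.0008 0.0004 0.0746] deg [0.  0.  4.3]
[ 0.06335207  0.04280472 -0.7617738 ] 0.7718214578926563
((547.7482299804688, 180.5542449951172), (34.80350112915039, 58.04792785644531), 73.06431579589844)
```

View pics/w2.png

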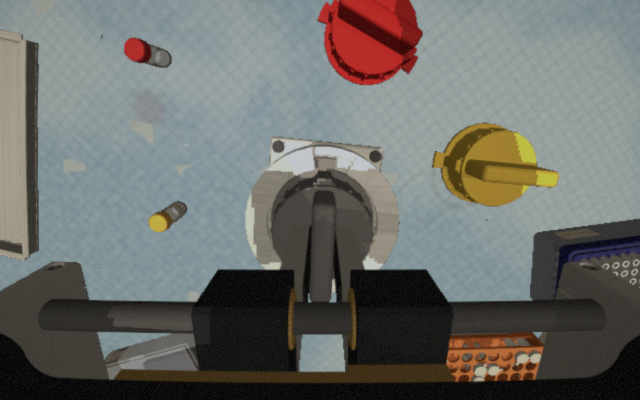

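The image shows the bar gripped at (322,240) and the lug at (325,160), in line with the gap. Torque rises from 92.5° on, so that is the stop. I'll back off slightly and lift.

```bash
python3 -m creep '[{"delta_rot":[0,0,0.03],"delta_pos":[0,0,0],"grip":1},{"delta_rot":[0,0,0.02],"delta_pos":[0,0,0],"grip":1},{"delta_rot":[0,0,0],"delta_pos":[0,0,-3],"grip":1},{"delta_rot":[0,0,0],"delta_pos":[0,0,-4],"grip":1},{"delta_rot":[0,0,0],"delta_pos":[0,0,-5],"grip":1},{"delta_rot":[0,0,0],"delta_pos":[0,0,0],"grip":1}]'
python3 -c "
from h import *
goto([.5492,.1837,.195],91)"
python3 -m creep '[{"delta_rot":[0,0,0],"delta_pos":[0,0,-5],"grip":1},{"delta_rot":[0,0,0],"delta_pos":[0,0,-6],"grip":1},{"delta_rot":[0,0,0],"delta_pos":[0,0,-8],"grip":1},{"delta_rot":[0,0,0],"delta_pos":[0,0,-10],"grip":1},{"delta_rot":[0,0,0],"delta_pos":[0,0,-10],"grip":1},{"delta_rot":[0,0,0],"delta_pos":[0,0,-12],"grip":1},{"delta_rot":[0,0,0],"delta_pos":[0,0,-12],"grip":1},{"delta_rot":[0,0,0],"delta_pos":[0,0,-12],"grip":1},{"delta_rot":[0,0,0],"delta_pos":[0,0,-12],"grip":1},{"delta_rot":[0,0,0],"delta_pos":[0,0,0],"grip":1}]'
python3 - <<'E'
from h import *
import pickle
goto([.56,-.16,.22],81)
c=get('top');save(c,'top1.png');P=cloud(c)
m=(P[:,:,2]>.012)&(P[:,:,2]<.03);m[:130]=0;m[260:]=0;m[:,:365]=0;m[:,465:]=0
q=P[m]*1000
c=get('scene');pickle.dump(c,open('s1.pkl','wb'));P=cloud(c)
m=(P[:,:,2]>.014)&(P[:,:,2]<.022)&(np.abs(P[:,:,0]-.516)<.14)&(np.abs(P[:,:,1]+.16)<.11)
q2=P[m]*1000
for a in(q,q2):
    r=cv2.minAreaRect(a[:,:2].astype(np.float32));print(len(a),r)
E
```

```text
time: 7.82
ee_pos: [0.5493, 0.184, 0.1378]
tool_rot: [-0.043, 3.141, 0.0]
wrist_force: [0.2, 0.2, -1.4]
width: 0.132
grip_force: 40.0
t 7.83 pos [0.5493 0.184  0.1378] yang 91.6 j7 1.1 F [ 0.2  0.2 -1.4] w 0.132
shift mm [  0.1  -0.3 -57.2] turn [0.0002 0.0004 0.0099] deg [0.  0.  0.6]
time: 9.07
ee_pos: [0.5498, 0.1841, 0.2256]
tool_rot: [-0.043, 3.139, 0.001]
wrist_force: [0.5, 0.6, -1.9]
width: 0.131
grip_force: 40.0
t 9.07 pos [0.5498 0.1841 0.2256] yang 91.6 j7 1.13 F [ 0.5  0.6 -1.9] w 0.131
shift mm [  -0.9 -344.3    5.4] turn [0.0009 0.002  0.1842] deg [ 0.1  0.1 10.6]
915 ((518.7545776367188, -163.02694702148438), (144.94325256347656, 214.60108947753906), 80.82288360595703)
939 ((521.2733764648438, -161.17333984375), (145.48390197753906, 215.10658264160156), 81.06959533691406)
```

```bash
python3 -m creep '[{"delta_rot":[0,0,0],"delta_pos":[0,-20,0],"grip":1},{"delta_rot":[0,0,0],"delta_pos":[0,-35,0],"grip":1},{"delta_rot":[0,0,0],"delta_pos":[0,-40,0],"grip":1},{"delta_rot":[0,0,0],"delta_pos":[0,-40,0],"grip":1},{"delta_rot":[0,0,0],"delta_pos":[0,-40,0],"grip":1},{"delta_rot":[0,0,0],"delta_pos":[0,-40,0],"grip":1},{"delta_rot":[0,0,0],"delta_pos":[0,-40,0],"grip":1},{"delta_rot":[0,0,0],"delta_pos":[0,-40,0],"grip":1},{"delta_rot":[0,0,0],"delta_pos":[-1,-35,0],"grip":1},{"delta_rot":[0,0,0],"delta_pos":[0,-23,0],"grip":1},{"delta_rot":[0,0,0.09],"delta_pos":[0,0,0],"grip":1},{"delta_rot":[0,0,0.09],"delta_pos":[0,0,0],"grip":1},{"delta_rot":[0,0,0],"delta_pos":[0,0,0],"grip":1},{"delta_rot":[0,0,0],"delta_pos":[0,0,0],"grip":1}]'
python3 - <<'E'
from h import *
goto([.561,-.169,.0585],81)
c=get('top');save(c,'top2.png')
c=get('wrist');save(c,'w3.png');P=cloud(c)
m=(P[:,:,2]>.014)&(P[:,:,2]<.022)&(np.abs(P[:,:,0]-.516)<.14)&(np.abs(P[:,:,1]+.16)<.11)
q=P[m]*1000; print(len(q),cv2.minAreaRect(q[:,:2].astype(np.float32)))
E
```

```text
time: 10.92
ee_pos: [0.5592, -0.1696, 0.2242]
tool_rot: [-0.238, -3.132, 0.0]
wrist_force: [-0.7, 1.1, -1.8]
width: 0.133
grip_force: 40.0
t 10.93 pos [ 0.5592 -0.1696  0.2242] yang 81.3 j7 1.61 F [-0.7  1.1 -1.8] w 0.133
shift mm [ -1.8   0.9 165.7] turn [-0.0003 -0.0008  0.0051] deg [-0.  -0.   0.3]
2999 ((519.8255004882812, -161.55221557617188), (144.6380157470703, 214.55555725097656), 80.88301086425781)
```

View pics/w3.png

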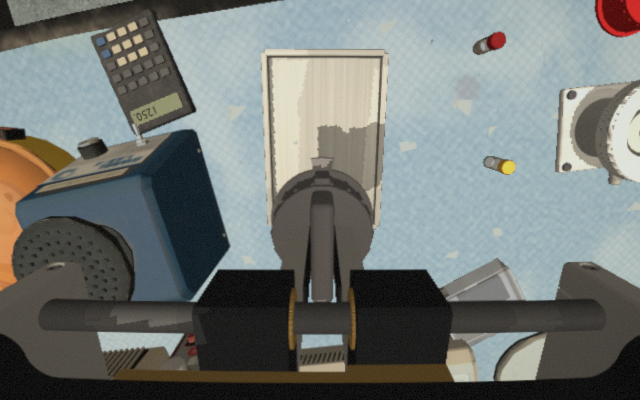

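The wrist view shows the cover held over the tray (tray corners (263,52) and (387,52)), with the vials standing at (490,43) and (500,165). The blue stirrer at (150,210) is close to where the gripper body will descend, so I'll check the clearance first.

```bash
python3 - <<'E'
from h import *
import pickle
for f in('top0.pkl','s1.pkl'):
    P=cloud(pickle.load(open(f,'rb'))).reshape(-1,3)
    # coords in tray frame rotated -9deg around tray centre
    a=np.radians(-9);d=P[:,:2]-[.5195,-.162];x=d@[np.cos(a),np.sin(a)];y=d@[-np.sin(a),np.cos(a)]
    for lo,hi in((.03,.06),(.06,.09),(.09,.12),(.12,.3)):
        for x0 in(-.12,-.06,0,.06):
            m=(x>x0)&(x<x0+.06)&(y<-.06)&(y>-.3)&(P[:,2]>lo)&(P[:,2]<hi)
            if m.sum()>3: print(f,lo,x0,m.sum(),'nearest y',np.sort(y[m])[-3:].round(3))
E
```

```text
top0.pkl 0.03 -0.06 155 nearest y [-0.153 -0.153 -0.152]
top0.pkl 0.03 0 134 nearest y [-0.14 -0.14 -0.14]
top0.pkl 0.03 0.06 116 nearest y [-0.128 -0.128 -0.127]
top0.pkl 0.06 -0.06 220 nearest y [-0.153 -0.153 -0.153]
top0.pkl 0.06 0 315 nearest y [-0.14 -0.14 -0.14]
top0.pkl 0.06 0.06 165 nearest y [-0.129 -0.128 -0.128]
top0.pkl 0.09 -0.06 10 nearest y [-0.16  -0.158 -0.157]
top0.pkl 0.09 0 397 nearest y [-0.141 -0.141 -0.14 ]
top0.pkl 0.09 0.06 138 nearest y [-0.128 -0.128 -0.127]
top0.pkl 0.12 0 1415 nearest y [-0.14  -0.139 -0.138]
top0.pkl 0.12 0.06 1728 nearest y [-0.128 -0.128 -0.127]
s1.pkl 0.03 -0.06 404 nearest y [-0.153 -0.152 -0.151]
s1.pkl 0.03 0 197 nearest y [-0.214 -0.211 -0.209]
s1.pkl 0.03 0.06 138 nearest y [-0.258 -0.258 -0.258]
s1.pkl 0.06 -0.06 374 nearest y [-0.152 -0.152 -0.151]
s1.pkl 0.06 0 831 nearest y [-0.151 -0.151 -0.15 ]
s1.pkl 0.06 0.06 217 nearest y [-0.258 -0.258 -0.258]
s1.pkl 0.09 0 1082 nearest y [-0.15  -0.15  -0.149]
s1.pkl 0.09 0.06 128 nearest y [-0.258 -0.258 -0.257]
s1.pkl 0.12 0 2572 nearest y [-0.141 -0.14  -0.139]
s1.pkl 0.12 0.06 2608 nearest y [-0.129 -0.127 -0.127]
```

```bash
python3 -m creep '[{"delta_rot":[0,0,0],"delta_pos":[-1.8,1.2,10],"grip":1},{"delta_rot":[0,0,0],"delta_pos":[0,0,18],"grip":1},{"delta_rot":[0,0,0],"delta_pos":[0,0,20],"grip":1},{"delta_rot":[0,0,0],"delta_pos":[0,0,20],"grip":1},{"delta_rot":[0,0,0],"delta_pos":[0,0,20],"grip":1},{"delta_rot":[0,0,0],"delta_pos":[0,0,20],"grip":1},{"delta_rot":[0,0,0],"delta_pos":[0,0,18],"grip":1},{"delta_rot":[0,0,0],"delta_pos":[0,0,14],"grip":1},{"delta_rot":[0,0,0],"delta_pos":[0,0,10],"grip":1},{"delta_rot":[0,0,0],"delta_pos":[0,0,7],"grip":1},{"delta_rot":[0,0,0],"delta_pos":[0,0,4],"grip":1},{"delta_rot":[0,0,0],"delta_pos":[0,0,0],"grip":1}]'
python3 -m creep '[{"delta_rot":[0,0,0],"delta_pos":[0,0,1],"grip":1},{"delta_rot":[0,0,0],"delta_pos":[0,0,1],"grip":1},{"delta_rot":[0,0,0],"delta_pos":[0,0,0.5],"grip":1},{"delta_rot":[0,0,0],"delta_pos":[0,0,0],"grip":1}]'
python3 -c "
from h import *
goto([.561,-.1685,.0585],81)"
```

```text
time: 12.52
ee_pos: [0.5618, -0.1681, 0.0635]
tool_rot: [0.24, 3.132, -0.0]
wrist_force: [0.3, -0.2, -2.1]
width: 0.135
grip_force: 40.0
time: 13.02
ee_pos: [0.5617, -0.1681, 0.061]
tool_rot: [0.24, 3.132, -0.0]
wrist_force: [-0.5, 0.2, -1.1]
width: 0.138
grip_force: 40.0
t 13.03 pos [ 0.5617 -0.1681  0.061 ] yang 81.2 j7 1.57 F [-0.5  0.2 -1.1] w 0.138
shift mm [ 0.7 -0.5  2.5] turn [-0.      0.0001  0.0043] deg [-0.   0.   0.2]
```

```bash
python3 -m creep '[{"delta_rot":[0,0,0],"delta_pos":[0,0,0.5],"grip":1},{"delta_rot":[0,0,0],"delta_pos":[0,0,0.5],"grip":1},{"delta_rot":[0,0,0],"delta_pos":[0,0,0],"grip":1}]'
python3 -m creep '[{"delta_rot":[0,0,0],"delta_pos":[0,0,0.5],"grip":1},{"delta_rot":[0,0,0],"delta_pos":[0,0,0],"grip":1}]'
python3 -m creep '[{"delta_rot":[0,0,0],"delta_pos":[0,0,0.5],"grip":1},{"delta_rot":[0,0,0],"delta_pos":[0,0,0],"grip":1}]'
```

```text
time: 13.4
ee_pos: [0.5617, -0.168, 0.0599]
tool_rot: [-0.24, -3.132, -0.0]
wrist_force: [-0.1, -0.6, -1.7]
width: 0.135
grip_force: 40.0
time: 13.65
ee_pos: [0.5617, -0.168, 0.0594]
tool_rot: [-0.24, -3.132, -0.0]
wrist_force: [0.5, 0.5, -2.1]
width: 0.135
grip_force: 40.0
time: 13.9
ee_pos: [0.5617, -0.168, 0.0589]
tool_rot: [-0.24, -3.132, -0.0]
wrist_force: [-0.5, -0.3, -1.4]
width: 0.136
grip_force: 40.0
```

```bash
python3 -m creep '[{"delta_rot":[0,0,0],"delta_pos":[0,0,0.5],"grip":1},{"delta_rot":[0,0,0],"delta_pos":[0,0,0],"grip":1}]'
python3 -m creep '[{"delta_rot":[0,0,0],"delta_pos":[0,0,0.5],"grip":1},{"delta_rot":[0,0,0],"delta_pos":[0,0,0],"grip":1}]'
```

```text
time: 14.15
ee_pos: [0.5617, -0.1681, 0.0587]
tool_rot: [0.24, 3.132, -0.0]
wrist_force: [-1.3, 0.3, 2.2]
width: 0.138
grip_force: 40.0
time: 14.4
ee_pos: [0.5617, -0.1681, 0.0587]
tool_rot: [0.24, 3.132, -0.0]
wrist_force: [-1.2, 0.4, 6.4]
width: 0.137
grip_force: 40.0
```

```bash
python3 -m creep '[{"delta_rot":[0,0,0],"delta_pos":[0,0,-0.5],"grip":0.7},{"delta_rot":[0,0,0],"delta_pos":[0,0,0],"grip":0.5},{"delta_rot":[0,0,0],"delta_pos":[0,0,0],"grip":0.5},{"delta_rot":[0,0,0],"delta_pos":[0,0,-5],"grip":0.5},{"delta_rot":[0,0,0],"delta_pos":[0,0,-15],"grip":0.5},{"delta_rot":[0,0,0],"delta_pos":[0,0,-20],"grip":0.5},{"delta_rot":[0,0,0],"delta_pos":[0,0,-30],"grip":0.5},{"delta_rot":[0,0,0],"delta_pos":[0,0,-40],"grip":0.5},{"delta_rot":[0,0,0],"delta_pos":[0,0,-40],"grip":0.5},{"delta_rot":[0,0,0],"delta_pos":[7.4,38.4,0],"grip":0.5},{"delta_rot":[0,0,0],"delta_pos":[7.4,38.4,0],"grip":0.5},{"delta_rot":[0,0,0],"delta_pos":[7.4,38.4,0],"grip":0.5},{"delta_rot":[0,0,0],"delta_pos":[7.4,38.4,0],"grip":0.5},{"delta_rot":[0,0,0],"delta_pos":[7.4,38.4,0],"grip":0.5},{"delta_rot":[0,0,0],"delta_pos":[7.4,38.4,0],"grip":0.5},{"delta_rot":[0,0,0],"delta_pos":[7.4,38.4,0],"grip":0.5},{"delta_rot":[0,0,0],"delta_pos":[7.4,38.4,0],"grip":0.5},{"delta_rot":[0,0,0],"delta_pos":[7.4,38.4,0],"grip":0.5},{"delta_rot":[0,0,0],"delta_pos":[0,0,0],"grip":0.5}]'
python3 - <<'E'
from h import *
goto([.549,.184,.2],81)
c=get('wrist');save(c,'w4.png');P=cloud(c);z=P[:,:,2]
for lo,hi,rr in((.093,.103,.025),(.062,.072,.03)):
    m=((z>lo)&(z<hi)&(np.hypot(P[:,:,0]-.5492,P[:,:,1]-.1837)<rr)); q=P[m]
    print(m.sum(),q.mean(0),cv2.minEnclosingCircle((q[:,:2]*1000).astype(np.float32)))
t=get('top');save(t,'top3.png');P=cloud(t);z=P[:,:,2]
for lo,hi,w,n in((.06,.08,(.56,-.169),'cover bar'),(.093,.105,(.5492,.1837),'stem'),(.034,.042,(.56,-.169),'bell')):
    m=(z>lo)&(z<hi)&(np.hypot(P[:,:,0]-w[0],P[:,:,1]-w[1])<.05);q=P[m];print(n,m.sum(),q.mean(0),cv2.minAreaRect((q[:,:2]*1000).astype(np.float32)),cv2.minEnclosingCircle((q[:,:2]*1000).astype(np.float32)))
E
```

```text
time: 16.77
ee_pos: [0.5478, 0.1881, 0.2096]
tool_rot: [0.23, 3.132, 0.005]
wrist_force: [0.6, -0.6, 0.6]
width: 0.499
grip_force: 0.0
t 16.77 pos [0.5478 0.1881 0.2096] yang 81.6 j7 0.98 F [ 0.6 -0.6  0.6] w 0.499
shift mm [-1.8 -3.9  9.5] turn [0.0029 0.0005 0.0104] deg [0.2 0.  0.6]
280 [0.55003312 0.18219248 0.09707435] ((550.4486694335938, 182.1856231689453), 8.822035789489746)
1625 [0.54871654 0.18278021 0.06750245] ((549.1993408203125, 183.6820831298828), 29.992042541503906)
cover bar 163 [ 0.55914853 -0.16940557  0.06893527] ((559.9534912109375, -170.47598266601562), (14.280288696289062, 58.902801513671875), 81.20536041259766) ((560.087890625, -169.52706909179688), 29.51280403137207)
stem 0 [nan nan nan] ((0.0, 0.0), (0.0, 0.0), 0.0) ((0.0, 0.0), 0.0)
bell 384 [ 0.55871099 -0.1662521   0.03878979] ((559.3671875, -168.97653198242188), (64.35353088378906, 64.52391815185547), 55.27120590209961) ((559.813232421875, -169.75306701660156), 35.453304290771484)<stdin>:9: RuntimeWarning: Mean of empty slice.
  ret = um.true_divide(
```

View pics/w4.png

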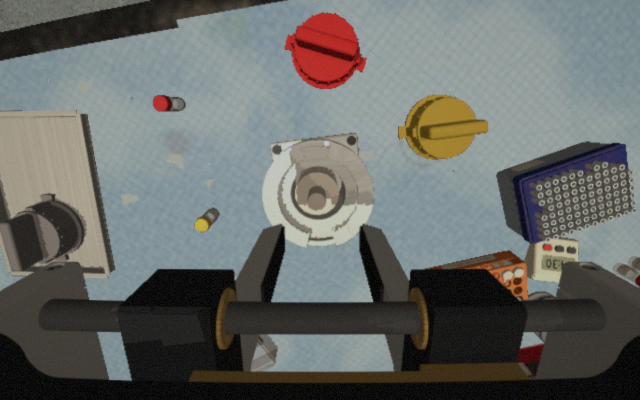

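The view shows the open housing with the stem at (318,195). The cover is flat in the tray at (45,235), and the vials stand at (168,103) and (206,220).

```bash
python3 -m creep '[{"delta_rot":[0,0,0],"delta_pos":[-3.2,-5.4,10],"grip":0.62},{"delta_rot":[0.003,0,0.01],"delta_pos":[0,0,20],"grip":0.62},{"delta_rot":[0,0,0],"delta_pos":[0,0,25],"grip":0.62},{"delta_rot":[0,0,0],"delta_pos":[0,0,20],"grip":0.62},{"delta_rot":[0,0,0],"delta_pos":[0,0,10],"grip":0.62},{"delta_rot":[0,0,0],"delta_pos":[0,0,0],"grip":0.62}]' 25
python3 -c "
from h import *
goto([.5502,.1823,.0895],81)"
```

```text
time: 17.62
ee_pos: [0.5506, 0.1764, 0.1228]
tool_rot: [-0.258, -3.129, 0.006]
wrist_force: [-0.3, -1.0, 0.8]
width: 0.376
grip_force: 0.0
t 17.62 pos [0.5506 0.1764 0.1228] yang 80.6 j7 0.96 F [-0.3 -1.   0.8] w 0.376
shift mm [ 1.3  5.9 33.3] turn [-0.0041 -0.0012 -0.0072] deg [-0.2 -0.1 -0.4]
```

```bash
python3 -m creep '[{"delta_rot":[-0.004,0,0],"delta_pos":[1.3,5.9,0],"grip":0.62},{"delta_rot":[0,0,0],"delta_pos":[0,0,0],"grip":0.62},{"delta_rot":[0,0,0],"delta_pos":[0,0,0],"grip":0.62}]' 25
python3 - <<'E'
from h import *
goto([.5502,.1823,.0895],81)
c=get('wrist');P=cloud(c);z=P[:,:,2]
for lo,hi,rr in((.093,.103,.025),(.08,.088,.065)):
    m=((z>lo)&(z<hi)&(np.hypot(P[:,:,0]-.5492,P[:,:,1]-.1837)<rr)); q=P[m]
    print(m.sum(),q.mean(0),cv2.minEnclosingCircle((q[:,:2]*1000).astype(np.float32)))
E
```

```text
time: 18.0
ee_pos: [0.5507, 0.184, 0.124]
tool_rot: [0.255, 3.13, 0.002]
wrist_force: [-0.1, 0.1, 0.1]
width: 0.377
grip_force: 0.0
t 18.0 pos [0.5507 0.184  0.124 ] yang 80.7 j7 0.96 F [-0.1  0.1  0.1] w 0.377
shift mm [ 0.3 -1.8 34.5] turn [ 0.0015  0.0008 -0.0054] deg [ 0.1  0.  -0.3]
548 [0.5497398  0.18222032 0.09696096] ((550.4057006835938, 182.1887969970703), 9.009329795837402)
5758 [0.53831393 0.18547765 0.08325323] ((549.9710693359375, 183.6272430419922), 55.20012283325195)
```

Stem confirmed at (550.4, 182.2).

```bash
python3 -m creep '[{"delta_rot":[0,0,0],"delta_pos":[0,-1.8,8],"grip":0.62},{"delta_rot":[0,0,0],"delta_pos":[0,0,10],"grip":0.62},{"delta_rot":[0,0,0],"delta_pos":[0,0,9],"grip":0.62},{"delta_rot":[0,0,0],"delta_pos":[0,0,7],"grip":0.62},{"delta_rot":[0,0,0],"delta_pos":[0,0,0],"grip":0.62},{"delta_rot":[0,0,0],"delta_pos":[0,0,0],"grip":0.75},{"delta_rot":[0,0,0],"delta_pos":[0,0,0],"grip":0.9},{"delta_rot":[0,0,0],"delta_pos":[0,0,0],"grip":1},{"delta_rot":[0,0,0],"delta_pos":[0,0,0],"grip":1},{"delta_rot":[0,0,0],"delta_pos":[0,0,0],"grip":1}]' 25
python3 -c "
from h import *
goto([.5502,.1823,.18],81)"
```

```text
time: 19.3
ee_pos: [0.5504, 0.1821, 0.0897]
tool_rot: [0.255, 3.131, 0.002]
wrist_force: [-0.1, -0.4, 0.7]
width: 0.187
grip_force: 25.0
t 19.3 pos [0.5504 0.1821 0.0897] yang 80.7 j7 0.95 F [-0.1 -0.4  0.7] w 0.187
shift mm [  0.2   0.3 -90.3] turn [ 0.0014  0.0005 -0.0057] deg [ 0.1  0.  -0.3]
```

```bash
python3 -m creep '[{"delta_rot":[0,0,0],"delta_pos":[0,0,-5],"grip":1},{"delta_rot":[0,0,0],"delta_pos":[0,0,-10],"grip":1},{"delta_rot":[0,0,0],"delta_pos":[0,0,-12],"grip":1},{"delta_rot":[0,0,0],"delta_pos":[0,0,-15],"grip":1},{"delta_rot":[0,0,0],"delta_pos":[0,0,-15],"grip":1},{"delta_rot":[0,0,0],"delta_pos":[0,0,-15],"grip":1},{"delta_rot":[0,0,0],"delta_pos":[0,0,-15],"grip":1},{"delta_rot":[0,0,0],"delta_pos":[0,0,-12],"grip":1},{"delta_rot":[0,0,0],"delta_pos":[0,0,-8],"grip":1},{"delta_rot":[0,0,0],"delta_pos":[0,0,0],"grip":1},{"delta_rot":[0,0,0],"delta_pos":[0,0,0],"grip":1}]'
python3 -c "
from h import *
goto([.465,-.154,.1977],81)"
```

```text
time: 20.68
ee_pos: [0.5498, 0.1817, 0.196]
tool_rot: [-0.255, -3.13, -0.001]
wrist_force: [-0.0, 0.5, -2.0]
width: 0.185
grip_force: 25.0
t 20.68 pos [0.5498 0.1817 0.196 ] yang 80.7 j7 0.97 F [-0.   0.5 -2. ] w 0.185
shift mm [  29.3 -345.    -1.9] turn [ 0.0005 -0.0009 -0.0057] deg [ 0.  -0.1 -0.3]
```

```bash
python3 -m creep '[{"delta_rot":[0,0,0],"delta_pos":[1.5,-18,0],"grip":1},{"delta_rot":[0,0,0],"delta_pos":[2.8,-33,0],"grip":1},{"delta_rot":[0,0,0],"delta_pos":[3.2,-38,0],"grip":1},{"delta_rot":[0,0,0],"delta_pos":[3.2,-38,0],"grip":1},{"delta_rot":[0,0,0],"delta_pos":[3.2,-38,0],"grip":1},{"delta_rot":[0,0,0],"delta_pos":[3.2,-38,0],"grip":1},{"delta_rot":[0,0,0],"delta_pos":[3.2,-38,0],"grip":1},{"delta_rot":[0,0,0],"delta_pos":[3.2,-38,0],"grip":1},{"delta_rot":[0,0,0],"delta_pos":[2.8,-33,0],"grip":1},{"delta_rot":[0,0,0],"delta_pos":[2.2,-23,0],"grip":1},{"delta_rot":[0,0,0],"delta_pos":[0,-10,0],"grip":1},{"delta_rot":[0,0,0],"delta_pos":[0,0,0],"grip":1},{"delta_rot":[0,0,0],"delta_pos":[0,0,0],"grip":1},{"delta_rot":[0,0,0],"delta_pos":[0,0,0],"grip":1}]'
python3 - <<'E'
from h import *
goto([.465,-.154,.0827],81)
c=get('scene');save(c,'s4.png')
cv2.imwrite('pics/s4c.png',cv2.resize(c['image'][150:350,260:460],(600,600),interpolation=2)[:,:,::-1])
E
```

```text
time: 22.42
ee_pos: [0.4664, -0.1529, 0.1961]
tool_rot: [0.252, 3.131, 0.002]
wrist_force: [-0.5, -0.0, -1.5]
width: 0.182
grip_force: 25.0
t 22.43 pos [ 0.4664 -0.1529  0.1961] yang 80.8 j7 1.6 F [-0.5 -0.  -1.5] w 0.182
shift mm [  1.2  -1.5 113.4] turn [ 0.0015 -0.0001 -0.0038] deg [ 0.1 -0.  -0.2]
```

View pics/s4c.png

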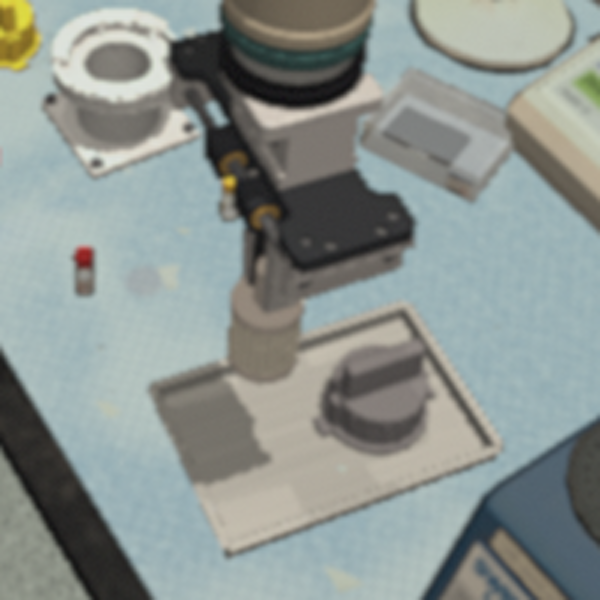

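The view shows the cartridge held upright at (265,330), the cover flat in the tray at (375,400), and the vials standing at (85,270) and (229,195).

```bash
python3 -m creep '[{"delta_rot":[0,0,0],"delta_pos":[1,-1.5,8],"grip":1},{"delta_rot":[0,0,0],"delta_pos":[0,0,15],"grip":1},{"delta_rot":[0,0,0],"delta_pos":[0,0,18],"grip":1},{"delta_rot":[0,0,0],"delta_pos":[0,0,18],"grip":1},{"delta_rot":[0,0,0],"delta_pos":[0,0,18],"grip":1},{"delta_rot":[0,0,0],"delta_pos":[0,0,14],"grip":1},{"delta_rot":[0,0,0],"delta_pos":[0,0,9],"grip":1},{"delta_rot":[0,0,0],"delta_pos":[0,0,6],"grip":1},{"delta_rot":[0,0,0],"delta_pos":[0,0,4],"grip":1},{"delta_rot":[0,0,0],"delta_pos":[0,0,1],"grip":1},{"delta_rot":[0,0,0],"delta_pos":[0,0,0],"grip":1},{"delta_rot":[0,0,0],"delta_pos":[0,0,0],"grip":1}]'
python3 -m creep '[{"delta_rot":[0,0,0],"delta_pos":[0,0,0.5],"grip":1},{"delta_rot":[0,0,0],"delta_pos":[0,0,0.5],"grip":1},{"delta_rot":[0,0,0],"delta_pos":[0,0,0],"grip":1},{"delta_rot":[0,0,0],"delta_pos":[0,0,0],"grip":1}]'
```

```text
time: 23.98
ee_pos: [0.4651, -0.1552, 0.0854]
tool_rot: [0.255, 3.131, 0.001]
wrist_force: [0.3, -0.1, -1.1]
width: 0.188
grip_force: 25.0
time: 24.48
ee_pos: [0.4649, -0.1552, 0.0841]
tool_rot: [0.255, 3.131, 0.002]
wrist_force: [0.5, -0.4, -0.9]
width: 0.184
grip_force: 25.0
```

```bash
python3 -m creep '[{"delta_rot":[0,0,0],"delta_pos":[0,0,0.5],"grip":1},{"delta_rot":[0,0,0],"delta_pos":[0,0,0.5],"grip":1},{"delta_rot":[0,0,0],"delta_pos":[0,0,0],"grip":1}]'
python3 -m creep '[{"delta_rot":[0,0,0],"delta_pos":[0,0,0.5],"grip":1},{"delta_rot":[0,0,0],"delta_pos":[0,0,0],"grip":1}]'
python3 -m creep '[{"delta_rot":[0,0,0],"delta_pos":[0,0,0.5],"grip":1},{"delta_rot":[0,0,0],"delta_pos":[0,0,0],"grip":1}]'
```

```text
time: 24.85
ee_pos: [0.4649, -0.1552, 0.083]
tool_rot: [-0.255, -3.131, -0.002]
wrist_force: [-0.3, -0.7, -1.4]
width: 0.188
grip_force: 25.0
time: 25.1
ee_pos: [0.465, -0.1552, 0.0827]
tool_rot: [0.255, 3.131, 0.002]
wrist_force: [0.2, 0.2, -0.6]
width: 0.184
grip_force: 25.0
time: 25.35
ee_pos: [0.4651, -0.1551, 0.0826]
tool_rot: [0.255, 3.131, 0.002]
wrist_force: [-1.1, 1.4, 5.5]
width: 0.182
grip_force: 25.0
```

Contact. Release slowly, then go straight up.

```bash
python3 -m creep '[{"delta_rot":[0,0,0],"delta_pos":[0,0,-0.4],"grip":0.78},{"delta_rot":[0,0,0],"delta_pos":[0,0,0],"grip":0.7},{"delta_rot":[0,0,0],"delta_pos":[0,0,0],"grip":0.6},{"delta_rot":[0,0,0],"delta_pos":[0,0,0],"grip":0.6},{"delta_rot":[0,0,0],"delta_pos":[0,0,-5],"grip":0.6},{"delta_rot":[0,0,0],"delta_pos":[0,0,-10],"grip":0.6},{"delta_rot":[0,0,0],"delta_pos":[0,0,-20],"grip":0.6},{"delta_rot":[0,0,0],"delta_pos":[0,0,-30],"grip":0.6},{"delta_rot":[0,0,0],"delta_pos":[0,0,-40],"grip":0.6},{"delta_rot":[0,0,0],"delta_pos":[0,0,-40],"grip":0.6},{"delta_rot":[0,0,0],"delta_pos":[0,0,0],"grip":0.6},{"delta_rot":[0,0,0],"delta_pos":[0,0,0],"grip":0.6}]'
python3 - <<'E'
from h import *
c=get('scene');P=cloud(c);z=P[:,:,2]
for n,w in(('stem',(.465,-.155)),('v0',(.572,.0437)),('v1',(.4356,.034)),('cover',(.56,-.169))):
    m=(np.hypot(P[:,:,0]-w[0],P[:,:,1]-w[1])<.02)&(z>.03)&(z<.12); print(n,m.sum(),P[m].mean(0).round(3),z[m].max().round(3))
cv2.imwrite('pics/s5c.png',cv2.resize(c['image'][150:350,260:460],(600,600),interpolation=2)[:,:,::-1])
E
```

```text
time: 26.85
ee_pos: [0.4645, -0.1553, 0.2276]
tool_rot: [0.255, 3.131, 0.001]
wrist_force: [-0.2, 0.2, -0.1]
width: 0.398
grip_force: 0.0
stem 313 [ 0.462 -0.159  0.066] 0.091
v0 46 [0.572 0.043 0.041] 0.045
v1 58 [0.436 0.032 0.04 ] 0.047
cover 305 [ 0.559 -0.174  0.052] 0.071
```

View pics/s5c.png

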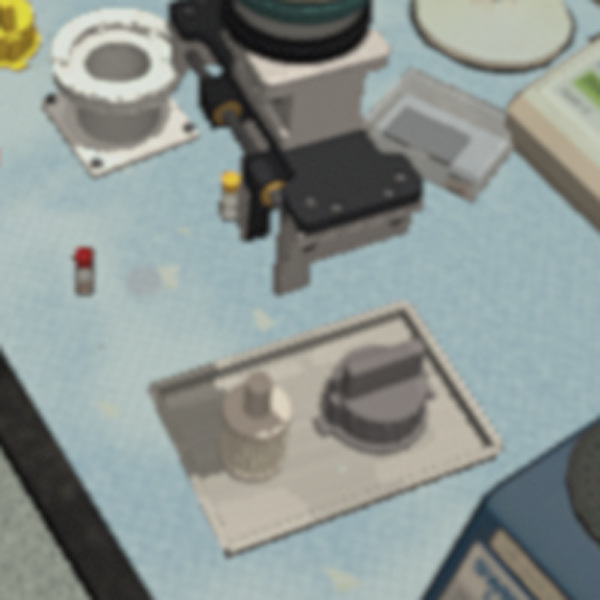

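The final view shows the cartridge upright at (257,425) and the cover flat at (375,400), both inside the tray. The vials are unmoved at (85,270) and (231,195), and the gripper is clear.

```bash
python3 -c "
from plant import sign_off; print(sign_off())"
```

```text
the job is handed in; nothing more can be done
None
```

The job is done and handed in at about 27 s: the cover lies flat and right way up in the tray, the cartridge stands upright beside it, both were lowered to contact before release, and the two vials are where they were.

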